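Set the talking bead counter to wand reading and hold the wand on the three-dot spot

TASK

Change the talking bead counter from bead counting to wand reading: push its selector knob down against the spring and, keeping it down, turn it clockwise to the other mark, then let it spring back up there. Then lift the reading wand out of its stand and hold its sprung tip on the round spot that is marked with three dots, square to the sloping panel and pressing only lightly, so that the tip is pushed part of the way in but not to its end; finish while you are still holding it there. Leave the orange rocker switch on, and do not shift or tip the tub, the pot or the wooden blocks.

Things in the scene. Friction and masses are not known exactly. Their poses are not given: they have to be found in the camera images.
- counter: the talking bead counter, fixed: white housing 280 mm wide (y). Origin on the cart top; z up; the front at x -120 mm faces the robot at yaw 0, the back is at x +140. A flat deck 65 mm high spans x -10 to 140; in front the panel slopes down to 25 mm. On the deck at (x, y): selector knob (30, 70), orange rocker (45, -95), loudspeaker holes, a rail of wooden beads at x 120, 99 mm high
- panel: the grey reading panel, a fixed part of the counter, 104 by 262 mm, on its slope (19.9 degrees from level, facing up and to the robot). z is the panel's outward normal, x points up the slope, y along the width. The panel's surface is at z = 3 mm in this frame
- spot_3 (a point): centre of the target: a flat white spot in a thin black ring (25 mm across) with THREE black dots in a row just up the slope from it, at the panel's right-hand end (-y). The point is on the panel's surface; axes as panel. The spots with two dots (middle) and one dot (left, +y) are otherwise alike, 85 and 170 mm away
- selector_grip (a point): selector knob: round grey skirt 66 mm across; on it a black grip bar 46 long, 14 thick, 24 mm high, a white pointer line at one end. The point is on the knob's upright axis, 5 mm below the bar's top, 19 mm above the skirt's flat top, and moves with the knob; x along the bar (pointer end -x), z up. The bar's top is 115 mm above the cart when up. Fingertips may push on the skirt
- selector_push (a joint): how far the selector is pushed down, m: 0 up, 0.008 fully down. Spring: 3.6 N to start, 6.8 N fully down. A tooth locks its turning until it is pushed over 5 mm; between the two marks the tooth keeps it from coming up
- selector (a joint): selector angle, rad, growing clockwise seen from above: about 0 at the bead mark (black dot; where it starts), 1.2 at the wand mark (black bar). At each mark it has about 0.1 of play towards the other mark, and an end stop 0.05 beyond. Turns with little torque once pushed down; let go within 0.05 of 1.2, it springs up and is locked again
- rocker (a joint): orange rocker power switch, 44 by 26 mm, on the deck: 0 on (as at the start), 0.36 off; leave it on
- wand: the reading wand, loose, 100 g, upright in its stand: a square body 24 by 24 mm, 100 long, with a black rubber band; below it a white tapering nose 18 mm thick, 42 long, and a steel tip. Origin: on the axis at the lower end of the square body; z along the axis away from the tip; x, y square to the flat sides. The body spans z 0 to 100 mm, the tip's end is at z -56 mm
- wand_tip (a point): the rounded end of the wand's steel tip (8 mm thick), on the wand's axis; it moves with the tip as it is pushed in; axes as wand
- nib (a joint): how far the wand's sprung tip is pushed in, m: 0 out, 0.008 fully in. Spring: 0.9 N to start, 3.3 N fully in
- stand: the wand's stand, fixed: a round foot 72 mm wide and a white tube 36 mm wide, rim 70 mm above the cart, hole 22 mm. The wand's square body rests on the rim, its nose and tip hang free in the hole. It stands left or right of the counter, the tub on the other side. Origin: centre of the foot's underside
- tub: bystander: frosted plastic tub with wooden beads, 88 mm across, 100 high, loose; origin at the centre of its underside
- pot: bystander: white ceramic pot with blue stripes, 96 mm across, 85 high, loose, with a black rubber ball lying in it; origin at the centre of its underside
- hex_a: bystander: wooden hexagon block 60 mm across its corners, 30 high, loose; origin at the centre of its underside
- hex_b: bystander: a second such block
Not all that is in view belongs to the job. There is more than one size of the wand; the job needs the middle-sized. Leave any red look-alike of the stand alone.

How it is judged:
On the way, in this order (a step that is already met when the one before it is completed fails the run):
1. the selector is pushed down while still at the bead mark (value of joint selector_push above 0.0045 m and value of joint selector below 0.3 rad), for 0.05 s.
2. the selector is at the wand mark and has sprung back up (value of joint selector above 1 rad and value of joint selector_push below 0.002 m), for 0.2 s.
3. the wand is in the gripper, drawn out of its stand (z of wand_tip in the frame of stand above 0.075 m and contact force between the fingers and wand above 0.5 N), for 0.1 s.
At the end, for the whole second after the job is handed in: wand at rest in the gripper, tip within 10 mm of the three-dot spot's centre, axis within 11 degrees of the panel's normal, tip 1 to 7.5 mm in, 0.5 to 6 N; arm not leaning on the counter; selector up at the wand mark (over 1.0 rad, under 2 mm down); rocker on; tub, pot, blocks upright within 30 mm (all of step 2 and distance between wand_tip and spot_3 below 0.01 m and angle between the z axis of wand and the z axis of panel, either way round below 0.2 rad and contact force between wand and panel above 0.5 N and contact force between wand and counter below 6 N and value of joint nib between 0.001 and 0.0075 m and contact force between the fingers and wand above 1 N and contact force between the arm and counter below 0.5 N and linear speed of wand below 0.02 m/s and value of joint rocker below 0.15 rad and distance of each of tub, pot, hex_a, hex_b from where it was at the start of the episode below 0.03 m and angle between each of tub, pot, hex_a, hex_b's own z axis and vertical below 0.3 rad); the arm keeps its last pose, push and grip.
It fails at once if a bystander is shifted by over 30 mm or tipped (not (distance of each of tub, pot, hex_a, hex_b from where it was at the start of the episode below 0.03 m and angle between each of tub, pot, hex_a, hex_b's own z axis and vertical below 0.3 rad)).
It fails at once if the counter is switched off at the rocker (value of joint rocker above 0.15 rad).
It fails at once if the wand is jabbed at the counter with over 12 N (contact force between wand and counter above 12 N).
It also fails if it takes over 54 s, if anything falls off the work surface, if the arm or the gripper's body presses on something with over 40 N, if the wrist force passes 120 N, or if a joint passes its speed limit or range.

ROBOT

A 6-joint arm with a two-finger parallel gripper is mounted at the origin on the work surface. World frame = base frame: x ahead of the robot, y to its left, z up, the work surface at z = 0. Lengths are in m, angles in rad, forces in N, time in s.
With the tool pointing down it reaches from about 0.35 to 0.975 m from the base axis. Payload 4.9 kg.
Tool frame: the origin (TCP) lies midway between the tips of the shut fingers; the grasp point (between the pads) lies 19 mm behind it; y points along the fingers, z is the direction in which the jaws open and shut, and the axes are right-handed (so a half turn about y gives the same grasp; the last joint's range is limited). The gripper opens to 85 mm and grips with 20 to 120 N. Pads are 22 mm wide; open, the fingers measure 114 mm over their backs; the gripper's body (76 mm by 85 mm) begins 54 mm behind the grasp point. The pads swing forward as they close: fully open they stand 13 mm farther back than shut.
Start: joints at [-0.119, 0.053, 1.613, -0, 1.476, -0.119], TCP at [0.625, 0, 0.231] pointing down, gripper open.
Joint ranges: [-3.01, 3.01], [-1.01, 2.22], [0.06, 2.58], [-1.02, 4.17], [0.09, 2.62], [-3.14, 3.14]. Speed limits (rad/s): [2.57, 2.57, 3.14, 3.14, 3.14, 3.14].

INTERFACE

Orientations are given as a unit quaternion [w, x, y, z].
In Python, from plant import * gives the robot as it stands.
- The arm moves only by the shell command python3 -m crank 'ROWS'. ROWS is JSON, a list that holds one entry, the list of rows, each a list of 5 numbers: the gripper command: -1 is shut, 1 is fully open, values between are in proportion, then the shift along the tool's x, y, z in cm, then the turn about the tool's y in degrees. In form: [[[jaw, dx, dy, dz, twist], ...]]. A call has 1 to 8 rows; each row shifts and turns the commanded pose from where the row before left it, along the tool's axes as they then stand; what a row does not reach is not made up. A row lasts 1/8 s, in which the tool goes at most 62.5 mm and 10.7 degrees, less where a joint would pass 70% of its speed; a pose out of reach is approached as far as the arm can. A call with a gripper value outside its range is refused whole. The fingers move at their own pace and stop on an object; the grip force is fixed at half the most. Time passes only in rows, so rows that do not move let the fingers close. It gives the time, the measured TCP pose, the force and the opening at its end, in the units of the state.
- state(): the state, without advancing time (a new reading comes with each control period).
- grab_frame(name): name is "scene" or "side" or "wrist"; returns a dict with "frame" (420x560x3 uint8, red, green, blue), "fx", "fy", "cx", "cy" (pixels), "pose" (4x4, takes a point from camera to world coordinates). Camera axes: x right, y up, looking along -z (the intrinsics and any distortion apply to the point x, -y, -z); pixel columns grow to the right and rows downward; lengths in m; the calibration is good to about 2 mm. A picture is of the moment at which its call begins. There is no depth.
- job_done(): hands the job in, once; it reports no verdict.
The state is a dict: "time": time; "joint_pos": joint angles; "joint_vel": joint speeds; "joint_efforts": joint torques, N m; "tool_pos": TCP position; "tool_rot": TCP orientation; "contact_force": force on the tool from outside, world axes, zero at the start; "ft_torque": the same for the moment, N m; "gripper_width": opening from 0.0 (shut) to 1.0 (fully open).
Only numpy, scipy, OpenCV 4.12 (cv2) and the standard library are available. Lean on these libraries where they do the work, as an engineer would, in place of code of your own. Each camera call takes 0.05 s, during which the arm holds its last target.

## Working session

There is one attempt and no reset: what is moved stays moved. The work goes in short steps, Python scripts to look and compute and a shell command to move; the robot and the scene stay as the last step left them, time stands still between calls to the robot, and variables do not carry over. Pictures are saved under pics/ and viewed, and the job is handed in when it is done.

```bash
ls; mkdir -p pics; python3 - <<'E'
from plant import *
import cv2,json,numpy as np
s=state(); print(s)
for n in ["scene","side","wrist"]:
    g=grab_frame(n); cv2.imwrite(f"pics/{n}0.png",g["frame"][:,:,::-1])
    print(n,g["fx"],g["fy"],g["cx"],g["cy"],{k:v for k,v in g.items() if k not in("frame",)})
E
```

```text
pics
{'time': 0.0, 'joint_pos': array([-1.18961514e-01,  5.33455128e-02,  1.61426996e+00,  1.30660372e-05,
        1.47598590e+00, -1.18996561e-01]), 'joint_vel': array([-0.00061898, -0.00136956,  0.00105977,  0.00010295,  0.00038255,
        0.0017137 ]), 'joint_efforts': array([ 2.70554956e-04, -3.93670499e+01, -3.70175600e+01, -1.62778279e-04,
        6.93513779e-03, -6.06393527e-06]), 'tool_pos': array([6.24391733e-01, 1.00835026e-04, 2.30084403e-01]), 'tool_rot': array([ 0.49957279, -0.5004436 ,  0.50055238, -0.49943022]), 'contact_force': array([-0.59049114,  0.31659359, -0.07165196]), 'ft_torque': array([0.02928716, 0.01102839, 0.02110053]), 'gripper_width': 1.0036597102692477}
scene 498.65140052527187 498.65140052527187 281.01018582854954 212.4679166935391 {'fx': 498.65140052527187, 'fy': 498.65140052527187, 'cx': 281.01018582854954, 'cy': 212.4679166935391, 'pose': array([[-0.8817559 , -0.25659616,  0.39580922,  1.09881089],
       [ 0.47167409, -0.48937743,  0.73350753,  1.03958072],
       [ 0.00548489,  0.83346754,  0.55254119,  0.84882181],
       [ 0.        ,  0.      
[... 303 characters left out ...]
,  0.69435292, -0.67432502, -0.93194618],
       [ 0.00609529,  0.69780662,  0.71626027,  1.11719438],
       [ 0.        ,  0.        ,  0.        ,  1.        ]])}
wrist 328.31521560270124 328.31521560270124 277.8659538076499 207.38134770019911 {'fx': 328.31521560270124, 'fy': 328.31521560270124, 'cx': 277.8659538076499, 'cy': 207.38134770019911, 'pose': array([[ 9.99999073e-01,  1.01498126e-04,  1.35759438e-03,
         6.24199933e-01],
       [-5.28275380e-04,  9.48006783e-01,  3.18249682e-01,
         8.19048058e-02],
       [-1.25470693e-03, -3.18250104e-01,  9.48005958e-01,
         3.72447094e-01],
       [ 0.00000000e+00,  0.00000000e+00,  0.00000000e+00,
         1.00000000e+00]])}
```

View pics/scene0.png

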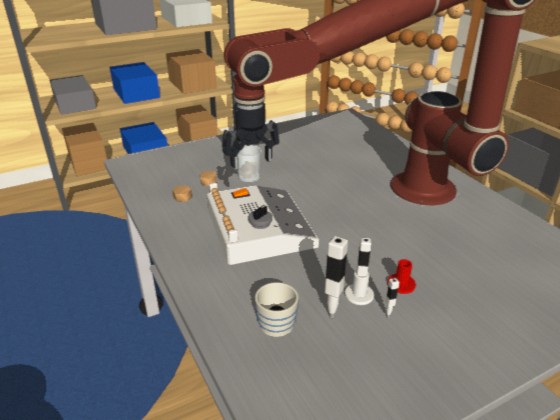

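View pics/side0.png

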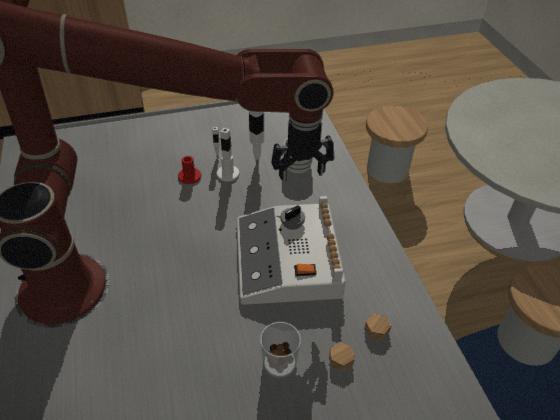

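View pics/wrist0.png

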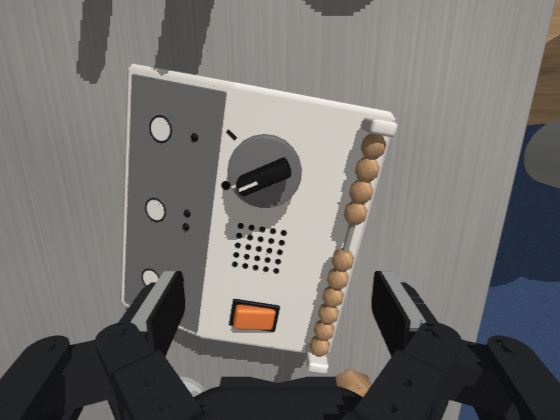

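```bash
cat > h.py <<'E'
from plant import *
import cv2,numpy as np
from scipy.spatial.transform import Rotation as R
def ray(g,u,v):
    d=np.array([(u-g["cx"])/g["fx"],-(v-g["cy"])/g["fy"],-1]); P=np.array(g["pose"]); return P[:3,3],P[:3,:3]@d
def onz(g,u,v,z):
    o,d=ray(g,u,v); return o+d*(z-o[2])/d[2]
def proj(g,p):
    P=np.array(g["pose"]); q=P[:3,:3].T@(np.asarray(p)-P[:3,3]); return np.array([g["cx"]+g["fx"]*q[0]/-q[2], g["cy"]-g["fy"]*q[1]/-q[2]])
def tri(obs):
    A=np.zeros((3,3));b=np.zeros(3)
    for g,u,v in obs:
        o,d=ray(g,u,v); d=d/np.linalg.norm(d); M=np.eye(3)-np.outer(d,d); A+=M;b+=M@o
    return np.linalg.solve(A,b)
def save(g,name,box=None,s=1):
    f=g["frame"][:,:,::-1]
    if box: u0,v0,u1,v1=box; f=f[v0:v1,u0:u1]
    cv2.imwrite("pics/"+name,cv2.resize(f,None,fx=s,fy=s,interpolation=cv2.INTER_CUBIC))
E
python3 - <<'E'
from h import *
print(grab_frame("wrist").keys())
a=grab_frame("wrist"); b=grab_frame("side"); c=grab_frame("scene")
import pickle; pickle.dump((a,b,c),open("f0.pkl","wb"))
save(a,"w1.png",(110,50,410,380),1.8) 
f1=a["frame"][50:200,110:330];
save(a,"w2.png",(130,100,330,250),4)
save(b,"s2.png",(180,100,350,310),2.8)
save(c,"c2.png",(300,220,440,340),5)
E
```

```text
dict_keys(['frame', 'fx', 'fy', 'cx', 'cy', 'pose'])
```

View pics/w2.png

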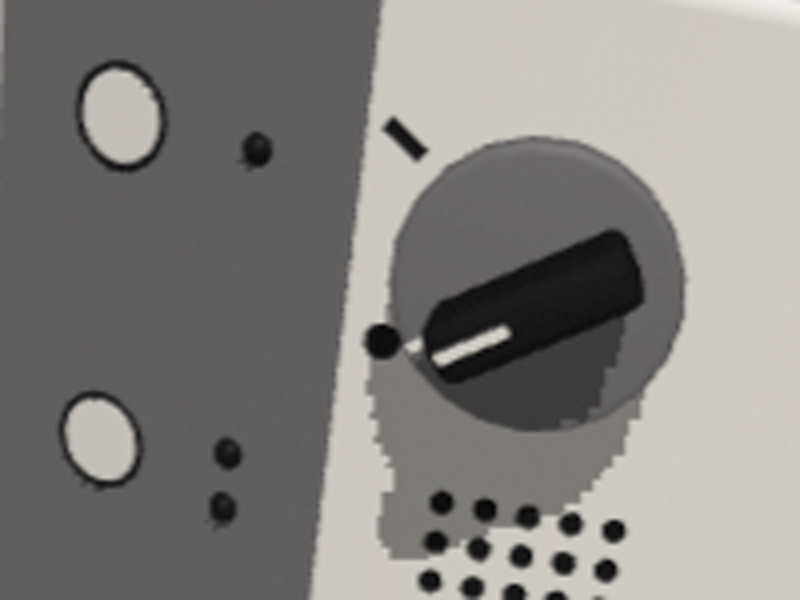

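View pics/s2.png

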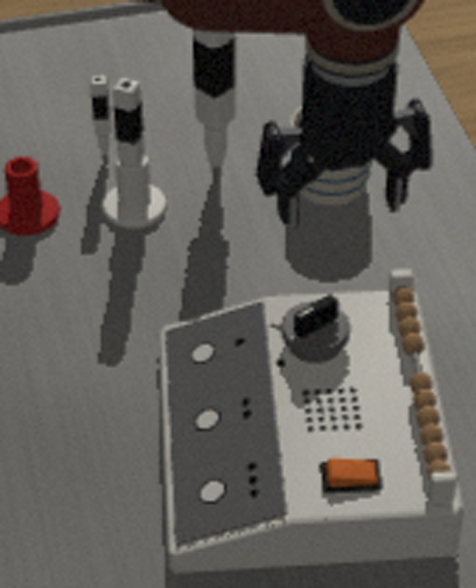

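View pics/c2.png

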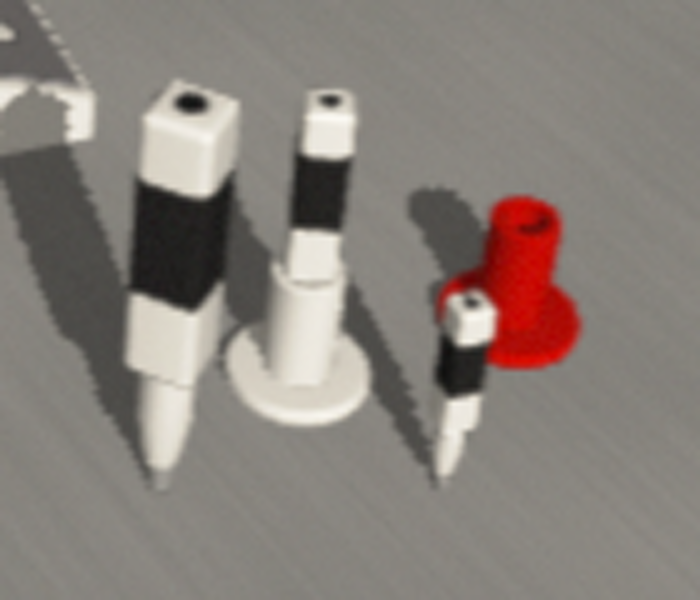

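```bash
python3 - <<'E'
from h import *
import pickle; from scipy.optimize import least_squares
w,s,c=pickle.load(open("f0.pkl","rb"))
th=np.deg2rad(19.9); up=np.array([np.cos(th),0,np.sin(th)]); n=np.array([-np.sin(th),0,np.cos(th)])
def model(p):
    x,y,yaw,u,sp,zr=p
    M=R.from_euler('z',yaw).as_matrix()
    pc=lambda q:np.array([x,y,0])+M@np.asarray(q)
    spot=lambda k:pc(np.array([-.065,0,.045])+.003*n+u*up+np.array([0,(2-k)*.085+sp,0]))
    return pc,spot
obs=[]
def res(p):
    pc,spot=model(p)
    r=[]
    for g,q,uv in [(w,pc([.03,.07,.091]),(264.2,170.8)),(w,pc([.045,-.095,.069]),(254.5,316.5)),
      (w,spot(1),(160.2,128.9)),(w,spot(2),(155,209.8)),
      (s,spot(1),(252.1,226)),(s,spot(2),(253.8,249.5)),(s,spot(3),(255.7,275.1)),(s,pc([.03,.07,.091]),(180+316/2.8-.2,100+327/2.8))]:
        r+=list(proj(g,q)-uv)
    return np.array(r)
from functools import partial
p0=[.66,.1,-.1,0,0,0]
f=least_squares(res,p0,x_scale=[.1,.1,.1,.01,.01,1])
print(f.x,np.round(f.fun.reshape(-1,2),1)); p=f.x;pc,spot=model(p)
M=R.from_euler('z',p[2]).as_matrix()
print("knob",pc([.03,.07,.11]),"spot3",spot(3),"n",M@n,"up",M@up)
print("rocker",pc([.045,-.095,.07]))
for q in ([-.12,.14,.025],[-.12,-.14,.025],[.14,.14,.065],[.14,-.14,.065]): print([np.round(proj(g,pc(q))) for g in(w,s,c)])
print("bar dir px", onz(w,130+625/4,100+265/4,.115)-onz(w,130+440/4,100+345/4,.115))
# wand top: triangulate, centre of top face
print(tri([(c,300+330/5,220+101/5),(s,180+126/2.8,100+87/2.8)]))
# foot of stand
print("foot",onz(c,300+298/5,220+370/5,.008),onz(s,180+134/2.8,100+205/2.8,.008))
print("bigwand top",onz(c,338,240,.25),"pot",onz(c,277,295,.085),onz(s,299,160,.085))
E
```

```text
[ 0.57040414 -0.04371133 -0.17438944 -0.01219734 -0.00087873  0.        ] [[-0.   1.1]
 [-0.1 -1.1]
 [-0.2 -0.1]
 [ 0.2 -0.1]
 [ 0.1  0.1]
 [ 0.1  0.3]
 [ 0.1  0.4]
 [-0.1 -1.2]]
knob [0.6120946  0.02002175 0.11      ] spot3 [ 0.47918876 -0.11484243  0.04366914] n [-0.3352169   0.05905819  0.94028813] up [ 0.92602646 -0.16314645  0.34037955]
rocker [ 0.59823845 -0.14507824  0.07      ]
[array([126.,  61.]), array([236., 217.]), array([320., 239.])]
[array([120., 304.]), array([240., 299.]), array([288., 190.])]
[array([398., 111.]), array([329., 202.]), array([227., 245.])]
[array([329., 357.]), array([346., 282.]), array([206., 192.])]
bar dir px [0.03737384 0.01640059 0.        ]
[0.49347484 0.32650959 0.16759502]
foot [0.49647819 0.33173429 0.008     ] [0.49311812 0.32330593 0.008     ]
bigwand top [0.61567774 0.38602945 0.25      ] pot [0.71581353 0.31362119 0.085     ] [0.69648106 0.24277328 0.085     ]
```

```bash
cat >> h.py <<'E'
def toolR():
    q=state()["tool_rot"]; return R.from_quat([q[1],q[2],q[3],q[0]]).as_matrix()
def delta(target):
    s=state(); T=toolR(); print("tool axes cols\n",T.round(3)); print("cm in tool axes",(T.T@(np.asarray(target)-s["tool_pos"])*100).round(2))
def brief():
    s=state(); T=toolR(); print("t",round(s["time"],2),"pos",s["tool_pos"].round(4),"F",s["contact_force"].round(1),"M",s["ft_torque"].round(2),"w",round(s["gripper_width"],3),"zaxis yaw",np.degrees(np.arctan2(T[1,2],T[0,2])).round(2),"j",s["joint_pos"].round(2))
E
python3 - <<'E'
from h import *
import pickle
w,s,c=pickle.load(open("f0.pkl","rb"))
k=np.array([.6121,.02002])
for nm,u,v in [("dot",130+381/4,100+341/4),("bar",130+405/4,100+139/4)]:
    d=onz(w,u,v,.065)[:2]-k; print(nm,np.linalg.norm(d),np.degrees(np.arctan2(d[1],d[0])))
# white line on bar top
a=onz(w,130+433/4,100+361/4,.115);b=onz(w,130+509/4,100+330/4,.115);d=(a-b)[:2];print("line",np.degrees(np.arctan2(d[1],d[0])),a,b)
# white pointer on skirt? 
brief(); delta([.6121,.0200,.16])
E
```

```text
dot 0.04328492861719948 -154.13910159984098
bar 0.0424662729305845 136.7947244083748
line -157.43003361396816 [0.59182533 0.01005615 0.115     ] [0.60742628 0.0165406  0.115     ]
t 0.35 pos [0.6249 0.     0.231 ] F [-0.1  0.1 -0.2] M [ 0.    0.02 -0.01] w 1.002 zaxis yaw 0.0 j [-0.12  0.05  1.61 -0.    1.48 -0.12]
tool axes cols
 [[ 0. -0.  1.]
 [-1.  0.  0.]
 [-0. -1. -0.]]
cm in tool axes [-2.    7.1  -1.27]
```

```bash
python3 -m crank '[[[1,-2.0,0,-1.27,0],[1,0,2,0,-10.4],[1,0,2,0,-10.4],[1,0,1.1,0,-10.4],[1,0,0,0,-10.4],[1,0,0,0,-10.4],[1,0,0,0,-10.4],[1,0,0,0,-10.4]]]'
python3 -m crank '[[[1,0,0,0,-10.4],[1,0,0,0,-10.4],[1,0,0,0,-10.4],[1,0,0,0,-10.4],[1,0,0,0,0]]]'
python3 - <<'E'
from h import *
brief(); delta([.6121,.02,.0925]); g=grab_frame("wrist"); save(g,"w3.png"); 
print(proj(g,[.6121,.02,.091]),proj(g,[.6121,.02,.115]))
g=grab_frame("side"); save(g,"s3.png",(200,80,400,260),4); print(proj(g,[.6121,.02,.091]))
E
```

```text
time: 1.35
tool_pos: [0.6116, 0.0212, 0.1804]
tool_rot: [0.7, -0.699, 0.103, -0.103]
contact_force: [-0.2, -0.1, -0.5]
gripper_width: 1.001
time: 1.98
tool_pos: [0.6118, 0.021, 0.1804]
tool_rot: [0.691, -0.691, -0.149, 0.149]
contact_force: [-0.8, -0.3, -0.7]
gripper_width: 1.002
t 1.98 pos [0.6118 0.021  0.1804] F [-0.8 -0.3 -0.7] M [-0.02  0.01 -0.01] w 1.002 zaxis yaw 114.32 j [-0.09  0.06  1.69  0.    1.39 -2.08]
tool axes cols
 [[ 0.911 -0.    -0.412]
 [ 0.412  0.     0.911]
 [ 0.    -1.     0.   ]]
cm in tool axes [-0.01  8.79 -0.11]
[276.38065624 212.90478369] [276.22286922 224.72687489]
[292.51725131 215.6361763 ]
```

View pics/w3.png

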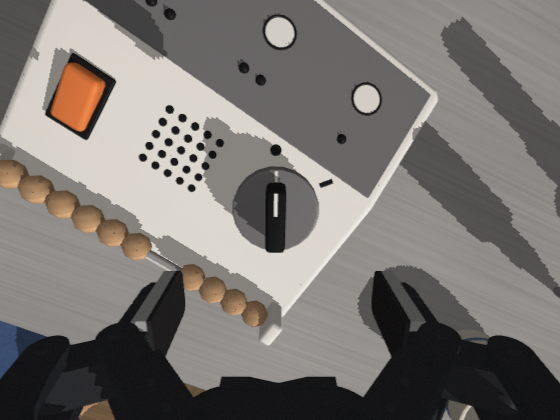

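```bash
python3 - <<'E'
from h import *
import pickle
w,s,c=pickle.load(open("f0.pkl","rb"))
g=grab_frame("wrist"); save(g,"w4.png",(215,140,345,270),6)
a=cv2.cvtColor(g["frame"],cv2.COLOR_RGB2HSV)
r=onz(w,264.2,170.8,.091); print(r, onz(g,276.4,209,.091)); print(tri([(w,264.2,170.8),(g,276.4,209)]),tri([(w,264.2,170.8),(g,276.4,209),(s,180+316/2.8-.2,100+327/2.8)]))
E
```

```text
[0.61213745 0.02095788 0.091     ] [0.60946635 0.01841386 0.091     ]
[0.61179788 0.01939024 0.08364197] [0.6118506  0.01960605 0.08629575]
```

View pics/w4.png

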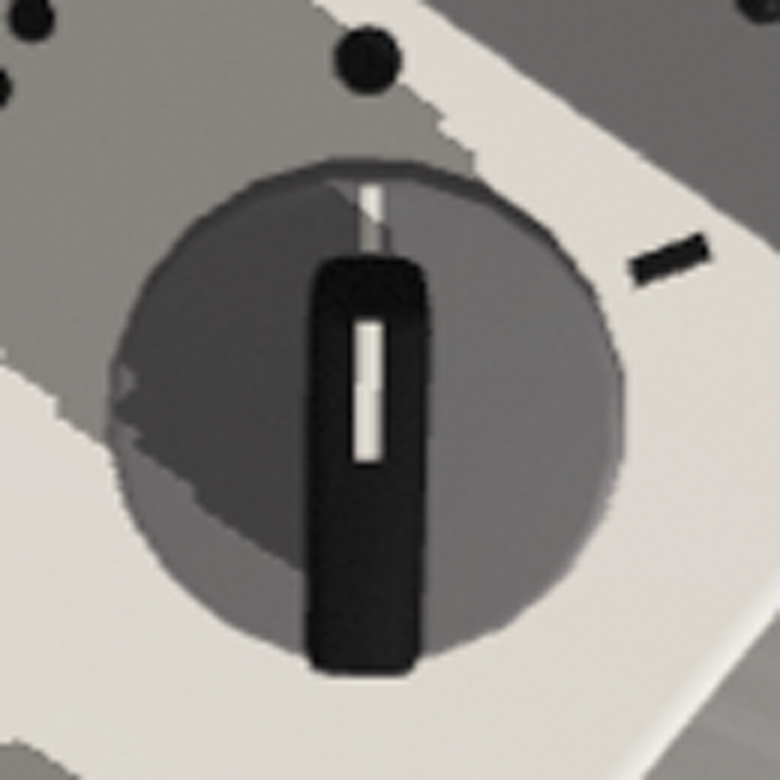

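View pics/s3.png

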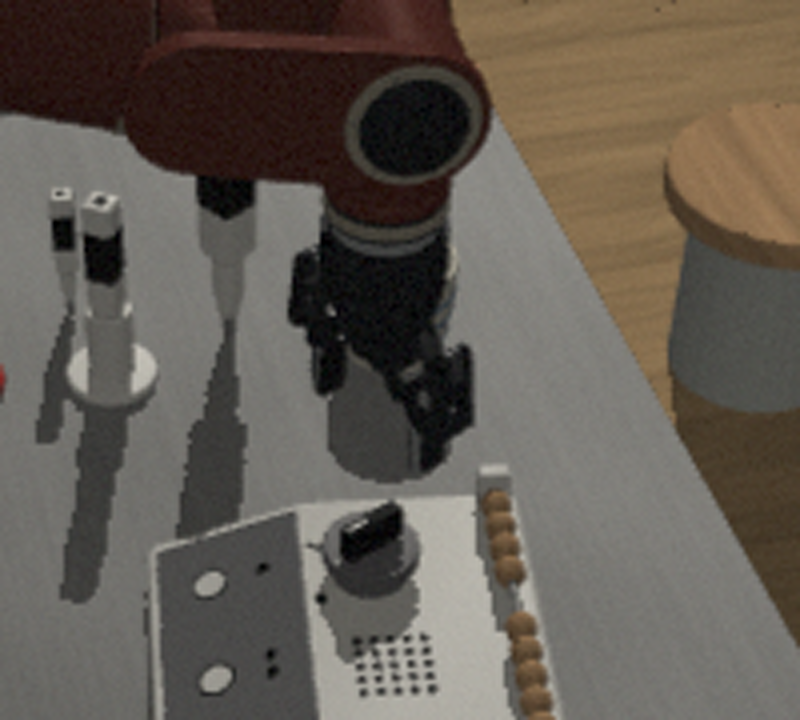

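```bash
python3 -m crank '[[[1,-0.05,4,-0.12,0],[1,0,3,0,0],[1,0,1.65,0,0],[-1,0,0,0,0],[-1,0,0,0,0],[-1,0,0,0,0],[-1,0,0,0,0],[-1,0,0,0,0]]]'
python3 - <<'E'
from h import *
brief()
E
```

```text
time: 3.12
tool_pos: [0.6128, 0.0191, 0.0949]
tool_rot: [0.691, -0.691, -0.15, 0.149]
contact_force: [-0.5, 2.2, 1.8]
gripper_width: 0.148
t 3.12 pos [0.6128 0.0191 0.0949] F [-0.5  2.2  1.8] M [ 0.39  0.1  -0.05] w 0.148 zaxis yaw 114.4 j [-0.09  0.14  1.75  0.    1.24 -2.09]
```

```bash
python3 -m crank '[[[-1,0,0.3,0,0],[-1,0,0.3,0,0],[-1,0,0,0,0]]]'
python3 - <<'E'
from h import *
brief(); g=grab_frame("wrist"); save(g,"w5.png",(150,80,400,300),3)
E
```

```text
time: 3.5
tool_pos: [0.6129, 0.0191, 0.0883]
tool_rot: [0.691, -0.691, -0.15, 0.149]
contact_force: [-0.6, 3.1, 5.4]
gripper_width: 0.15
t 3.5 pos [0.6129 0.0191 0.0883] F [-0.6  3.1  5.4] M [0.6  0.13 0.  ] w 0.15 zaxis yaw 114.4 j [-0.09  0.15  1.76  0.    1.23 -2.09]
```

View pics/w5.png

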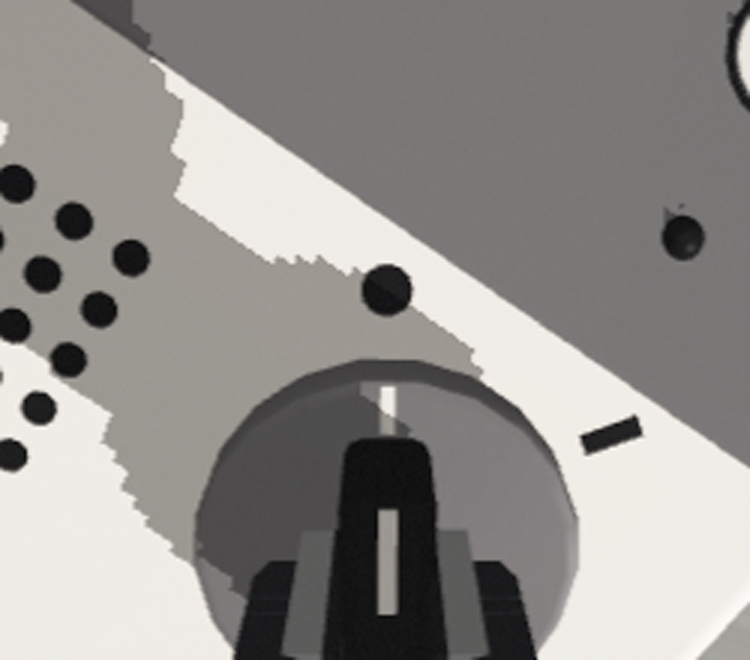

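```bash
python3 -m crank '[[[-1,0,0.2,0,0],[-1,0,0,0,0]]]'
python3 - <<'E'
from h import *
brief()
E
```

```text
time: 3.8
tool_pos: [0.6129, 0.0191, 0.0873]
tool_rot: [0.691, -0.691, -0.15, 0.149]
contact_force: [-2.9, 4.1, 9.9]
gripper_width: 0.146
t 3.8 pos [0.6129 0.0191 0.0873] F [-2.9  4.1  9.9] M [ 0.57  0.54 -0.01] w 0.146 zaxis yaw 114.4 j [-0.09  0.15  1.76  0.    1.23 -2.09]
```

```bash
python3 -m crank '[[[-1,0,0,0,9.6],[-1,0,0,0,9.6]]]'
python3 -m crank '[[[-1,0,0,0,9.6],[-1,0,0,0,9.6],[-1,0,0,0,9.6],[-1,0,0,0,9.6],[-1,0,0,0,9.6],[-1,0,0,0,0]]]'
python3 - <<'E'
from h import *
brief(); g=grab_frame("wrist"); save(g,"w6.png",(150,80,400,300),3)
E
```

```text
time: 4.05
tool_pos: [0.613, 0.0188, 0.0873]
tool_rot: [0.706, -0.706, -0.031, 0.03]
contact_force: [-2.5, 2.3, 9.2]
gripper_width: 0.15
time: 4.8
tool_pos: [0.6127, 0.0184, 0.0873]
tool_rot: [-0.658, 0.658, -0.258, 0.259]
contact_force: [-4.3, 1.3, 9.5]
gripper_width: 0.149
t 4.8 pos [0.6127 0.0184 0.0873] F [-4.3  1.3  9.5] M [0.15 0.68 0.04] w 0.149 zaxis yaw 47.15 j [-0.09  0.15  1.76 -0.    1.23 -0.91]
```

View pics/w6.png

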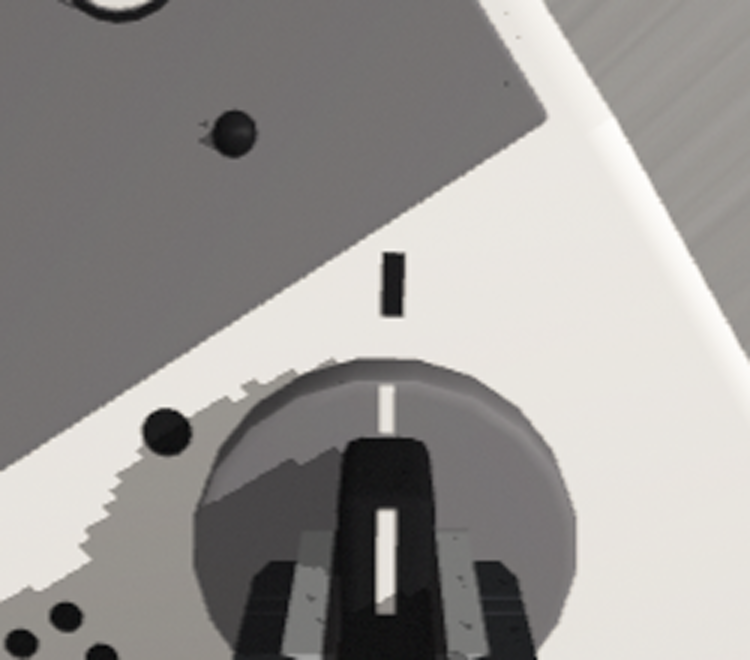

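```bash
python3 -m crank '[[[-1,0,0,0,1.2],[-1,0,-0.3,0,0],[-1,0,-0.3,0,0],[-1,0,-0.3,0,0],[-1,0,0,0,0]]]'
python3 - <<'E'
from h import *
brief()
E
```

```text
time: 5.48
tool_pos: [0.6126, 0.0184, 0.095]
tool_rot: [-0.656, 0.656, -0.265, 0.265]
contact_force: [-0.1, 0.9, 3.1]
gripper_width: 0.147
t 5.47 pos [0.6126 0.0184 0.095 ] F [-0.1  0.9  3.1] M [-0.06 -0.08 -0.02] w 0.147 zaxis yaw 46.0 j [-0.09  0.14  1.75 -0.    1.24 -0.89]
```

Back up at the original height; release, rise and look.

```bash
python3 -m crank '[[[-1,0,-0.1,0,0],[1,0,0,0,0],[1,0,0,0,0],[1,0,0,0,0],[1,0,0,0,0],[1,0,-3,0,0],[1,0,-5,0,0],[1,0,-5,0,0]]]'
python3 - <<'E'
from h import *
brief(); g=grab_frame("wrist"); save(g,"w7.png")
k=np.array([.612,.0195])
delta([.494,.327,.30])
E
```

```text
time: 6.48
tool_pos: [0.6119, 0.0187, 0.2268]
tool_rot: [-0.656, 0.656, -0.265, 0.265]
contact_force: [1.1, -0.3, -0.1]
gripper_width: 0.993
t 6.47 pos [0.6119 0.0187 0.2268] F [ 1.1 -0.3 -0.1] M [-0.03 -0.05  0.01] w 0.993 zaxis yaw 46.0 j [-0.09  0.03  1.65  0.    1.47 -0.89]
tool axes cols
 [[ 0.719  0.013  0.695]
 [-0.695 -0.001  0.719]
 [ 0.01  -1.     0.008]]
cm in tool axes [-30.12  -6.56  13.79]
```

View pics/w7.png

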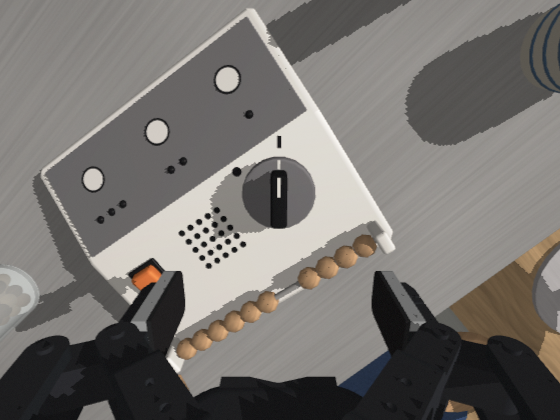

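```bash
python3 - <<'E'
from h import *
import pickle
w,s,c=pickle.load(open("f0.pkl","rb"))
print("big tip",onz(c,300+161/5,220+487/5,0), "side", onz(s,180+216/2.8,100+166/2.8,0))
print("small tip",onz(c,300+440/5,220+485/5,0)," red foot",onz(c,300+520/5,220+320/5,.008))
b=onz(c,332,317,0)
for h in (.2,.22,.24,.26,.28,.3): print(h,proj(c,[b[0],b[1],h]),"top obs 338,240")
print("pot",onz(c,277,320,0.0))
E
```

```text
big tip [ 5.94288959e-01  3.60273969e-01 -1.11022302e-16] side [0.59913025 0.37587551 0.        ]
small tip [0.4778079 0.4203187 0.       ]  red foot [0.37616088 0.35392436 0.008     ]
0.2 [337.84544563 249.32391753] top obs 338,240
0.22 [338.49789013 241.77019261] top obs 338,240
0.24 [339.16426118 234.05523216] top obs 338,240
0.26 [339.84500947 226.17381809] top obs 338,240
0.28 [340.54060537 218.12050468] top obs 338,240
0.3 [341.25154    209.88960606] top obs 338,240
pot [0.71238947 0.30730575 0.        ]
```

```bash
python3 - <<'E'
from h import *
delta([.52,.24,.36])
E
```

```text
tool axes cols
 [[ 0.719  0.013  0.695]
 [-0.695 -0.001  0.719]
 [ 0.01  -1.     0.008]]
cm in tool axes [-22.15 -12.52   9.39]
```

```bash
python3 -m crank '[[[1,0,-6,0,0],[1,-1,-5,1,0],[1,-5,-1.5,2.5,0],[1,-5,0,2.5,0],[1,-5,0,2.5,0],[1,-4,0,1,0],[1,-2,0,0,0],[1,0,0,0,0]]]'
python3 - <<'E'
from h import *
brief(); g=grab_frame("wrist"); save(g,"w8.png")
print(proj(g,[.494,.327,.17]))
import pickle; pickle.dump(g,open("f8.pkl","wb"))
E
```

```text
time: 7.52
tool_pos: [0.5196, 0.2402, 0.351]
tool_rot: [-0.656, 0.656, -0.264, 0.265]
contact_force: [0.2, -0.4, -0.6]
gripper_width: 1.003
t 7.53 pos [0.5196 0.2402 0.351 ] F [ 0.2 -0.4 -0.6] M [-0.04  0.04  0.  ] w 1.003 zaxis yaw 46.09 j [ 0.3  -0.12  1.58 -0.    1.68 -0.5 ]
[325.93443837 100.82333175]
```

View pics/w8.png

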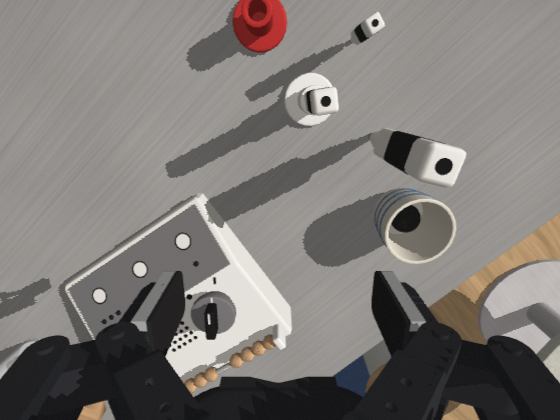

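```bash
python3 - <<'E'
from h import *
import pickle; g=pickle.load(open("f8.pkl","rb")); save(g,"w9.png",(275,60,355,135),10)
E
```

```text
(no output)
```

View pics/w9.png

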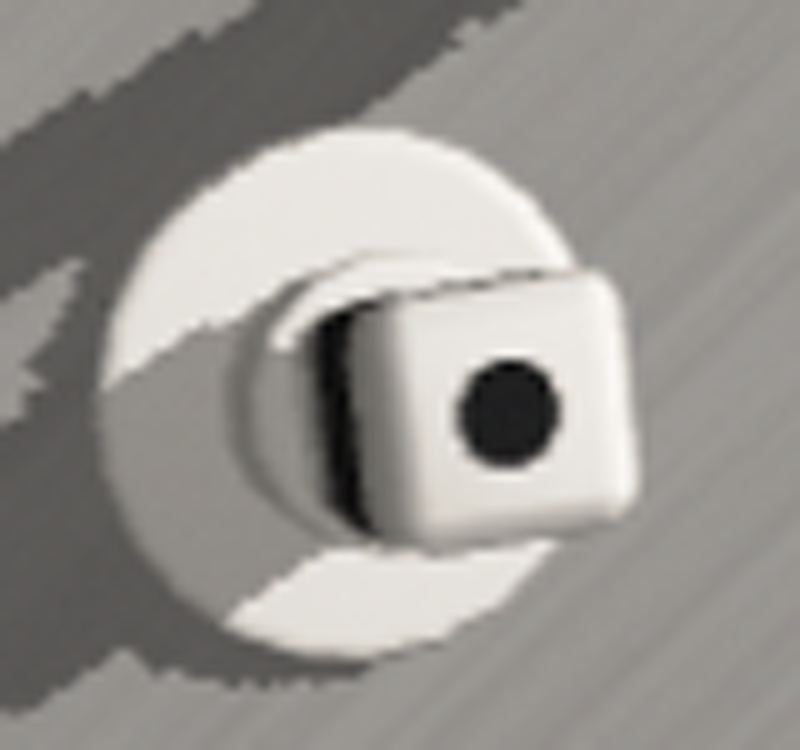

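```bash
python3 - <<'E'
from h import *
import pickle; g=pickle.load(open("f8.pkl","rb")); 
P=lambda x,y:onz(g,275+x/10-.5,60+y/10-.5,.17)[:2]
for a,b in [((400,293),(610,270)),((425,548),(630,520)),((400,310),(425,535)),((622,290),(638,510))]:
    d=P(*b)-P(*a); print(np.degrees(np.arctan2(d[1],d[0])),np.linalg.norm(d))
print(P(508,412))
w,s,c=pickle.load(open("f0.pkl","rb"))
print(tri([(c,300+330/5,220+101/5),(s,180+126/2.8,100+87/2.8),(g,275+50.8,60+41.2)]))
E
```

```text
51.958337410696416 0.019438756529925008
53.58451559030989 0.019458449163048855
-35.21496275913135 0.020311542637024012
-36.28098464652933 0.01972514629261968
[0.49350512 0.32664484]
[0.49386678 0.32677866 0.16769504]
```

```bash
python3 - <<'E'
from h import *
delta([.4937,.3267,.351])
E
python3 -m crank '[[[1,-4,0,2,0],[1,-3.9,0,2.3,0],[1,0,0,0,-7.5],[1,0,0,0,0]]]'
python3 - <<'E'
from h import *
brief(); delta([.4937,.3267,.124]); g=grab_frame("wrist"); save(g,"w10.png")
E
```

```text
tool axes cols
 [[ 0.719  0.001  0.695]
 [-0.695 -0.001  0.719]
 [ 0.001 -1.     0.   ]]
cm in tool axes [-7.97 -0.02  4.44]
time: 8.07
tool_pos: [0.494, 0.3248, 0.3505]
tool_rot: [-0.671, 0.671, -0.222, 0.222]
contact_force: [0.2, -0.2, 0.3]
gripper_width: 0.998
t 8.07 pos [0.494  0.3248 0.3505] F [ 0.2 -0.2  0.3] M [-0.05 -0.01 -0.03] w 0.998 zaxis yaw 53.34 j [ 0.46 -0.07  1.54 -0.    1.67 -0.47]
tool axes cols
 [[ 0.802 -0.     0.597]
 [-0.597 -0.001  0.802]
 [ 0.    -1.    -0.001]]
cm in tool axes [-0.15 22.65  0.15]
```

View pics/w10.png

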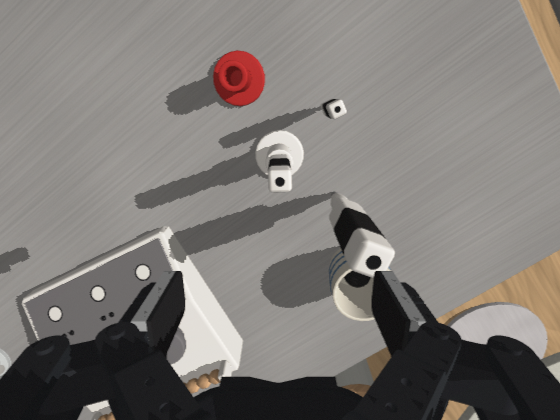

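```bash
python3 -m crank '[[[1,-0.15,5,0.15,0],[1,0,5,0,0],[1,0,5,0,0],[1,0,4,0,0],[1,0,2.65,0,0],[1,0,1,0,0],[1,0,0,0,0]]]'
python3 - <<'E'
from h import *
brief(); g=grab_frame("wrist"); save(g,"w11.png")
E
```

```text
time: 9.0
tool_pos: [0.4932, 0.3271, 0.1242]
tool_rot: [-0.671, 0.671, -0.222, 0.222]
contact_force: [0.4, 0.6, 0.7]
gripper_width: 1.002
t 9.0 pos [0.4932 0.3271 0.1242] F [0.4 0.6 0.7] M [-0.03 -0.05  0.01] w 1.002 zaxis yaw 53.39 j [ 0.46  0.06  1.79 -0.    1.29 -0.47]
```

View pics/w11.png

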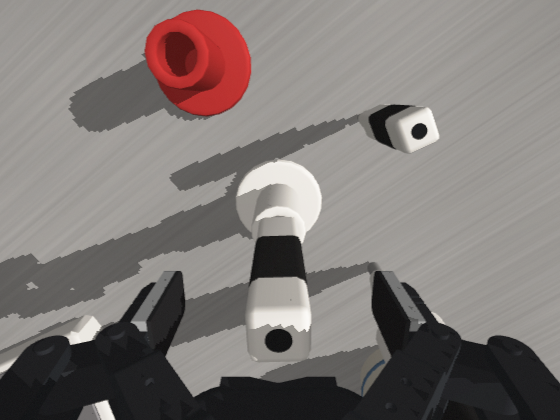

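```bash
python3 -m crank '[[[-1,0,0,0,0],[-1,0,0,0,0],[-1,0,0,0,0],[-1,0,0,0,0],[-1,0,0,0,0],[-1,0,-1,0,0],[-1,0,-1.5,0,0],[-1,0,-1,0,0]]]'
python3 -m crank '[[[-1,-1,0,0,0],[-1,-0.5,0,0,0],[-1,0,0,0,0]]]'
python3 - <<'E'
from h import *
brief(); g=grab_frame("wrist"); save(g,"w12.png")
g=grab_frame("side"); save(g,"s12.png",(170,60,310,190),5)
E
```

```text
time: 10.05
tool_pos: [0.4933, 0.3281, 0.161]
tool_rot: [0.672, -0.671, 0.221, -0.222]
contact_force: [-1.0, 0.8, -0.9]
gripper_width: 0.274
time: 10.42
tool_pos: [0.4822, 0.3366, 0.1612]
tool_rot: [0.672, -0.671, 0.219, -0.223]
contact_force: [2.7, -3.3, 5.4]
gripper_width: 0.275
t 10.43 pos [0.4822 0.3366 0.1612] F [ 2.7 -3.3  5.4] M [-0.97 -0.97 -0.03] w 0.275 zaxis yaw 53.54 j [ 0.48  0.02  1.77 -0.    1.35 -0.45]
```

View pics/w12.png

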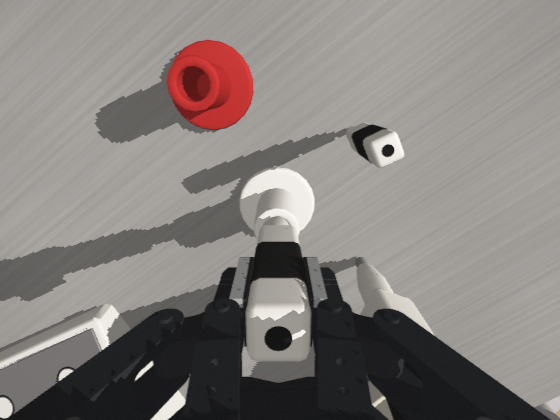

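View pics/s12.png

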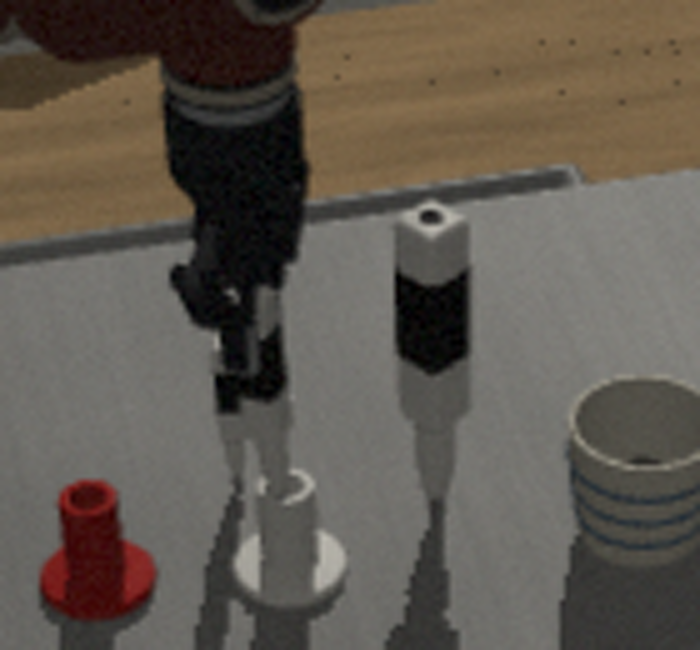

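```bash
python3 -m crank '[[[-1,-0.5,0,0,0],[-1,-0.5,0,0,0],[-1,-0.5,0,0,0],[-1,0,0,0,0]]]'
python3 - <<'E'
from h import *
brief(); g=grab_frame("scene"); save(g,"c13.png",(310,180,430,310),5)
g=grab_frame("side"); save(g,"s13.png",(170,60,310,190),5)
E
```

```text
time: 11.02
tool_pos: [0.4694, 0.3456, 0.1596]
tool_rot: [0.672, -0.671, 0.22, -0.222]
contact_force: [5.2, -1.3, 0.4]
gripper_width: 0.274
t 11.03 pos [0.4694 0.3456 0.1596] F [ 5.2 -1.3  0.4] M [-0.64 -1.2   0.03] w 0.274 zaxis yaw 53.53 j [ 0.51  0.01  1.78 -0.    1.35 -0.43]
```

View pics/c13.png

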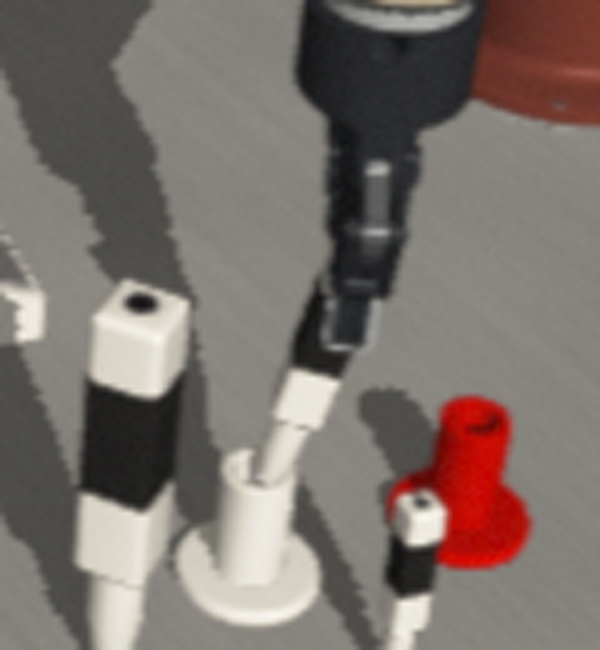

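View pics/s13.png

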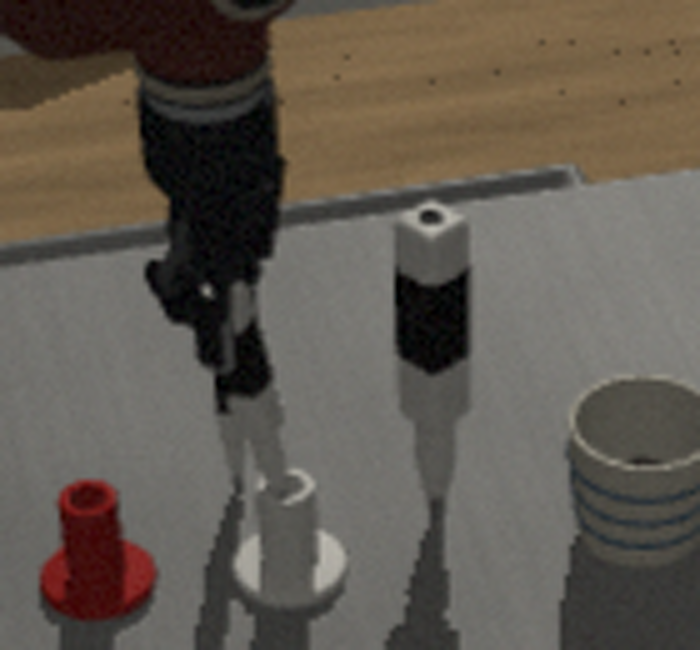

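```bash
python3 -m crank '[[[-1,-0.5,0,0,0],[-1,-0.5,0,0,0],[-1,-0.5,0,0,0],[-1,0,0,0,0]]]'
python3 - <<'E'
from h import *
brief()
g=grab_frame("scene"); save(g,"c14.png",(310,180,430,310),5)
E
```

```text
time: 11.62
tool_pos: [0.4566, 0.3543, 0.1588]
tool_rot: [-0.671, 0.672, -0.221, 0.222]
contact_force: [3.5, -2.5, -0.5]
gripper_width: 0.273
t 11.62 pos [0.4566 0.3543 0.1588] F [ 3.5 -2.5 -0.5] M [-0.61 -1.12  0.02] w 0.273 zaxis yaw 53.52 j [ 0.53 -0.    1.79 -0.    1.35 -0.4 ]
```

View pics/c14.png

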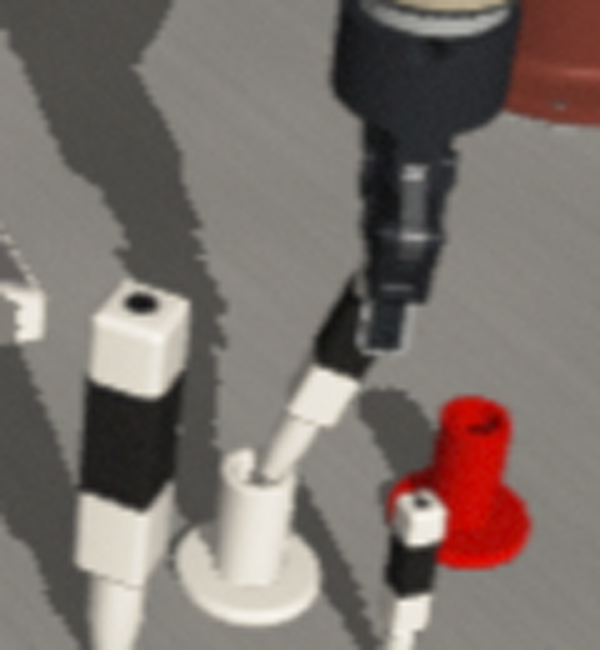

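```bash
python3 -m crank '[[[-1,0.3,-1,0,0],[-1,0,-2,0,0],[-1,0,-4,0,0],[-1,0,-5,0,0],[-1,0,-5,0,-10],[-1,0,0,0,-10],[-1,0,0,0,-6.4],[-1,0,0,0,0]]]'
python3 - <<'E'
from h import *
import pickle
brief()
g={n:grab_frame(n) for n in("scene","side","wrist")}; pickle.dump((g,state()),open("f15.pkl","wb"))
t=state()["tool_pos"]
for n in("scene","side"): 
    p=proj(g[n],t).astype(int); print(n,p); save(g[n],n+"15.png",(p[0]-60,p[1]-60,p[0]+60,p[1]+60),5)
save(g["wrist"],"w15.png")
E
```

```text
time: 12.68
tool_pos: [0.4586, 0.3531, 0.3307]
tool_rot: [0.705, -0.704, 0.063, -0.063]
contact_force: [0.6, -0.3, -0.7]
gripper_width: 0.271
t 12.68 pos [0.4586 0.3531 0.3307] F [ 0.6 -0.3 -0.7] M [-0.01  0.05 -0.01] w 0.271 zaxis yaw 79.85 j [ 0.53 -0.1   1.6   0.    1.64 -0.87]
scene [394 180]
side [206  78]
```

View pics/scene15.png

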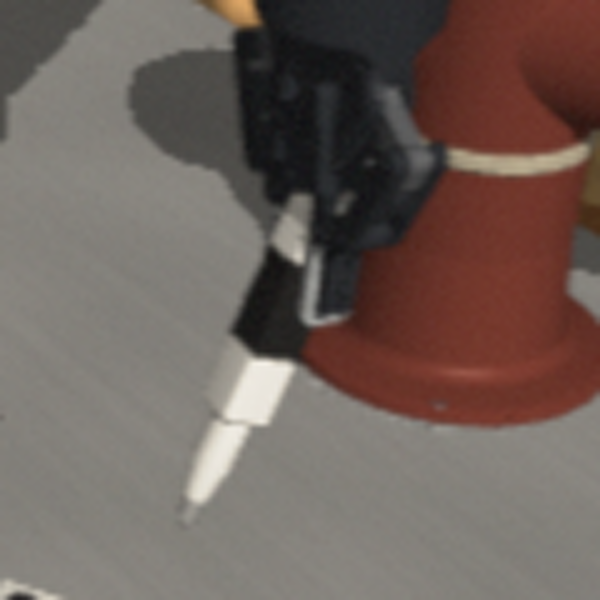

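View pics/side15.png

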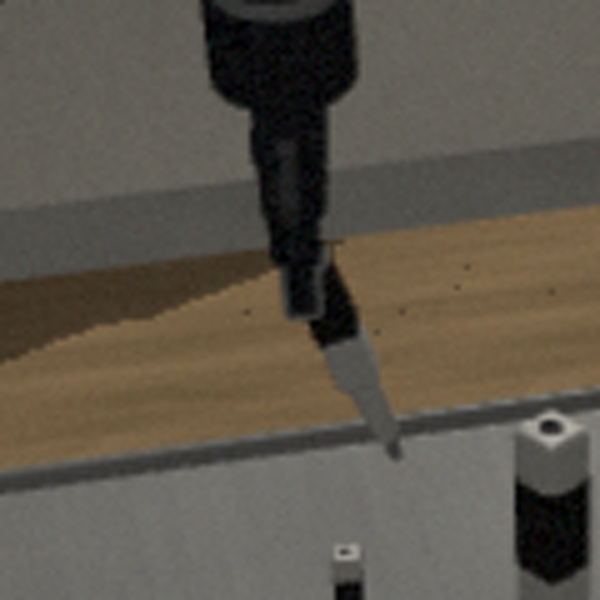

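View pics/w15.png

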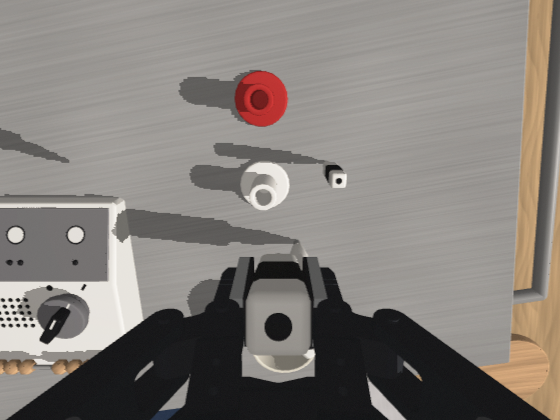

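```bash
python3 - <<'E'
from h import *
import pickle
g,s=pickle.load(open("f15.pkl","rb"))
c,sd=g["scene"],g["side"]
tip=tri([(c,334+183/5-.4,120+522/5-.4),(sd,146+399/5-.4,18+458/5-.4)])
j=tri([(c,334+237/5-.4,120+415/5-.4),(sd,146+358/5-.4,18+392/5-.4)])
q=s["tool_rot"];T=R.from_quat([q[1],q[2],q[3],q[0]]).as_matrix()
print("tool",s["tool_pos"],T.round(4))
print("tip",tip,proj(c,tip)-[334+183/5-.4,120+522/5-.4],"j",j,np.linalg.norm(j-tip))
G=s["tool_pos"]-.019*T[:,1]
for a in(j,G):
    v=T.T@(tip-a); print(v.round(4),"len",np.linalg.norm(v),"tilt x",np.degrees(np.arctan2(v[0],v[1])),"tilt z",np.degrees(np.arctan2(v[2],v[1])))
print("tip in tool",(T.T@(tip-s["tool_pos"])).round(4))
E
```

```text
tool [0.45876755 0.35287393 0.32972572] [[ 9.843e-01 -3.000e-04  1.766e-01]
 [-1.766e-01  4.000e-04  9.843e-01]
 [-3.000e-04 -1.000e+00  4.000e-04]]
tip [0.50283082 0.34603642 0.2281303 ] [ 0.20737277 -0.07183537] j [0.481333   0.34550869 0.27632257] 0.05277243217109834
[0.0211 0.0482 0.0043] len 0.05277243217109834 tilt x 23.63118245836067 tilt z 5.096353002206645
[0.0446 0.1206 0.001 ] len 0.12857297733646622 tilt x 20.303807731573496 tilt z 0.4811035073749522
tip in tool [0.0446 0.1016 0.001 ]
```

```bash
python3 - <<'E'
from h import *
import pickle
g,s=pickle.load(open("f15.pkl","rb"))
q=s["tool_rot"];T=R.from_quat([q[1],q[2],q[3],q[0]]).as_matrix()
tip=np.array([.5028,.3460,.2281]);
for a in (18,20,22,24): 
    top=tip-.156*(T@[np.sin(np.radians(a)),np.cos(np.radians(a)),0]); print(a,proj(g["wrist"],top),"obs 278,326")
n=np.array([-.3352,.0591,.9403]); spot=np.array([.4792,-.1148,.0437])
tgt=spot+.05*n-T@np.array([.0446,.1016,.001]); print(tgt); delta(tgt)
E
```

```text
18 [280.91816053 332.47618807] obs 278,326
20 [280.90489403 317.01502833] obs 278,326
22 [280.88676509 301.42323577] obs 278,326
24 [280.86391285 285.79666618] obs 278,326
[ 0.41839193 -0.1049975   0.19232995]
tool axes cols
 [[ 0.984 -0.     0.177]
 [-0.177  0.     0.984]
 [-0.    -1.     0.   ]]
cm in tool axes [  4.12  13.72 -45.79]
```

```bash
python3 -m crank '[[[-1,0,0,-3,0],[-1,0,0,-5.5,0],[-1,0,0,-5.5,0],[-1,0,0,-5.5,0],[-1,0,0,-5.5,0],[-1,0,0,-5.5,0],[-1,0,0,-5.5,0],[-1,0,0,-5.5,0]]]'
python3 -m crank '[[[-1,2,1,-3,0],[-1,2.1,4,-1.3,0],[-1,0,4,0,0],[-1,0,3,0,0],[-1,0,1.7,0,0],[-1,0,0,0,0]]]'
python3 - <<'E'
from h import *
import pickle
brief()
n=np.array([-.3352,.0591,.9403]); spot=np.array([.4792,-.1148,.0437])
delta(spot+.05*n-toolR()@np.array([.0446,.1016,.001]))
g={n:grab_frame(n) for n in("scene","side","wrist")}; pickle.dump((g,state()),open("f16.pkl","wb"))
for m in("scene","side","wrist"): 
    p=proj(g[m],spot+.03*n).astype(int); print(m,p,proj(g[m],spot)); save(g[m],m+"16.png",(max(p[0]-60,0),max(0,p[1]-60),p[0]+60,p[1]+60),5)
E
```

```text
time: 13.82
tool_pos: [0.3855, -0.0572, 0.3296]
tool_rot: [0.704, -0.704, 0.062, -0.063]
contact_force: [1.5, -0.5, -0.9]
gripper_width: 0.272
time: 14.58
tool_pos: [0.4185, -0.105, 0.1914]
tool_rot: [0.705, -0.704, 0.063, -0.062]
contact_force: [0.7, -0.3, 0.3]
gripper_width: 0.274
t 14.57 pos [ 0.4185 -0.105   0.1914] F [ 0.7 -0.3  0.3] M [-0.04  0.    0.06] w 0.274 zaxis yaw 79.89 j [-0.42 -0.41  2.09  0.    1.47 -1.81]
tool axes cols
 [[ 0.984 -0.002  0.176]
 [-0.176  0.001  0.984]
 [-0.002 -1.     0.001]]
cm in tool axes [ 0.01 -0.1  -0.01]
scene [283 186] [280.17894188 195.31208885]
side [251 268] [255.83705222 275.44644051]
wrist [279 253] [279.47188349 249.67058563]
```

View pics/scene16.png

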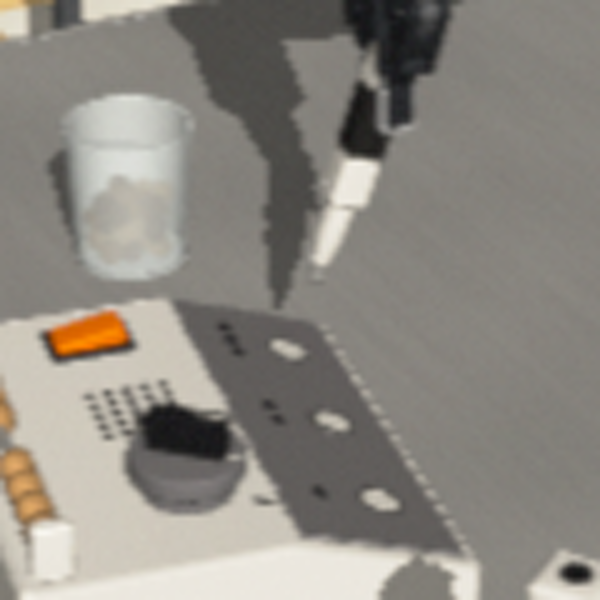

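View pics/side16.png

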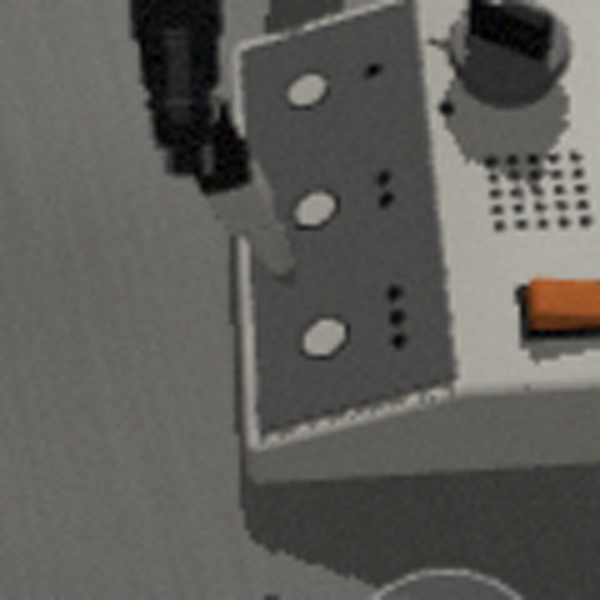

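```bash
python3 - <<'E'
from h import *
import pickle
g,s=pickle.load(open("f16.pkl","rb")); c,sd=g["scene"],g["side"]
tip=tri([(c,223+316/5-.4,126+277/5-.4),(sd,191+290/5-.4,208+281/5-.4)])
sp=tri([(c,223+288/5-.4,126+349/5-.4),(sd,191+325/5-.4,208+338/5-.4)])
n=np.array([-.3352,.0591,.9403]);up=np.array([.926,-.1631,.3404]);y=np.cross(n,up)
print(tip,sp); d=tip-sp; print("n",d@n,"up",d@up,"y",d@y)
E
```

```text
[ 0.46216026 -0.11171691  0.09144581] [ 0.47909641 -0.11413174  0.0437839 ]
n 0.05063620958571464 up 0.00014738164514074142 y -0.0005625646494590092
```

```bash
python3 -m crank '[[[-1,0.68,1.88,0,0],[-1,0.51,1.41,0,0],[-1,0.34,0.94,0,0],[-1,0,0,0,0]]]'
python3 - <<'E'
from h import *
brief()
E
```

```text
time: 15.22
tool_pos: [0.4339, -0.1079, 0.1493]
tool_rot: [0.705, -0.704, 0.063, -0.062]
contact_force: [-0.3, 0.4, -0.1]
gripper_width: 0.269
t 15.22 pos [ 0.4339 -0.1079  0.1493] F [-0.3  0.4 -0.1] M [ 0.    0.05 -0.  ] w 0.269 zaxis yaw 79.9 j [-0.41 -0.33  2.1  -0.    1.38 -1.81]
```

Now creep: 5 mm (to around first contact), then a few more.

```bash
python3 -m crank '[[[-1,0.1,0.28,0,0],[-1,0.07,0.19,0,0],[-1,0,0,0,0]]]'
python3 -m crank '[[[-1,0.05,0.14,0,0],[-1,0,0,0,0]]]'
python3 -m crank '[[[-1,0.05,0.14,0,0],[-1,0,0,0,0]]]'
python3 - <<'E'
from h import *
brief()
E
```

```text
time: 15.6
tool_pos: [0.4361, -0.1085, 0.1458]
tool_rot: [-0.704, 0.704, -0.062, 0.063]
contact_force: [-0.7, -0.1, 1.0]
gripper_width: 0.273
time: 15.85
tool_pos: [0.4366, -0.1085, 0.1442]
tool_rot: [-0.704, 0.704, -0.062, 0.062]
contact_force: [0.9, -0.3, 1.3]
gripper_width: 0.273
time: 16.1
tool_pos: [0.437, -0.1086, 0.1427]
tool_rot: [-0.704, 0.704, -0.062, 0.062]
contact_force: [-1.2, -0.6, 2.4]
gripper_width: 0.273
t 16.1 pos [ 0.437  -0.1086  0.1427] F [-1.2 -0.6  2.4] M [-0.07 -0.08 -0.04] w 0.273 zaxis yaw 79.9 j [-0.41 -0.32  2.1  -0.    1.36 -1.8 ]
```

```bash
for i in 1 2 3 4; do python3 -m crank '[[[-1,0,0,0,0]]]' | grep -E "contact|tool_pos"; done
python3 - <<'E'
from h import *
brief(); F=[]
n=np.array([-.3352,.0591,.9403]); spot=np.array([.4792,-.1148,.0437])
for k in range(2):
  for m in("scene","side","wrist"): 
    g=grab_frame(m); F.append(state()["contact_force"]); p=proj(g,spot+.02*n).astype(int); print(m,p,proj(g,spot)); save(g,m+"17.png",(p[0]-40,p[1]-40,p[0]+40,p[1]+40),8); save(g,m+"17f.png")
print(np.mean(F,0)@n,np.mean(F,0),np.std(F,0))
E
```

```text
tool_pos: [0.437, -0.1086, 0.1427]
contact_force: [0.1, -0.6, 1.1]
tool_pos: [0.437, -0.1086, 0.1427]
contact_force: [1.3, -0.7, 2.0]
tool_pos: [0.4369, -0.1086, 0.1426]
contact_force: [0.6, -0.4, 1.6]
tool_pos: [0.4369, -0.1086, 0.1426]
contact_force: [-0.0, -0.4, 2.1]
t 16.6 pos [ 0.4369 -0.1086  0.1426] F [-0.  -0.4  2.1] M [-0.15 -0.15 -0.01] w 0.275 zaxis yaw 79.9 j [-0.41 -0.32  2.1  -0.    1.36 -1.8 ]
scene [282 189] [280.17894188 195.31208885]
side [252 270] [255.83705222 275.44644051]
wrist [279 261] [279.6609688  258.32656645]
scene [282 189] [280.17894188 195.31208885]
side [252 270] [255.83705222 275.44644051]
wrist [279 261] [279.65248004 258.36210227]
1.6237043647066067 [ 0.39999381 -0.46880708  1.89885014] [0.48282785 0.241183   0.62903232]
```

View pics/scene17.png

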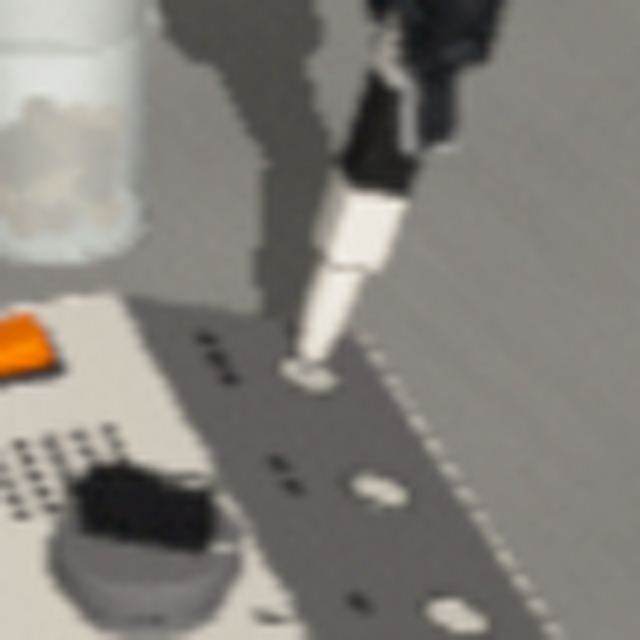

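View pics/side17.png

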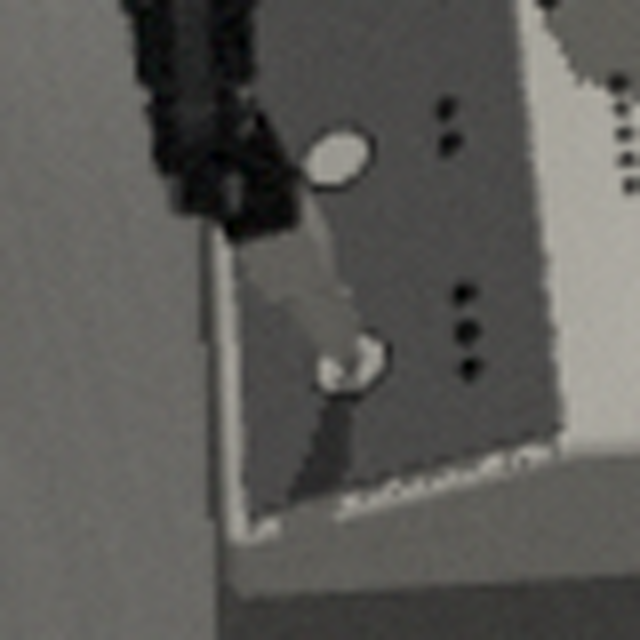

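View pics/wrist17f.png

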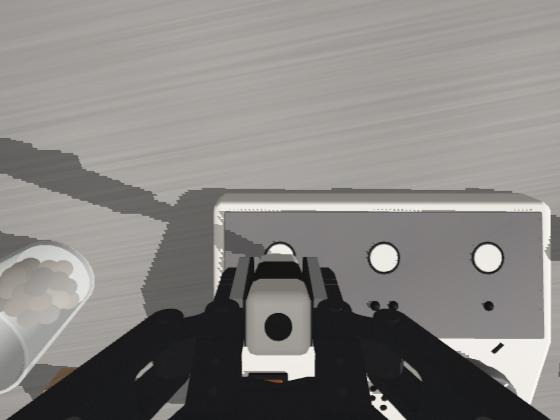

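View pics/side17f.png

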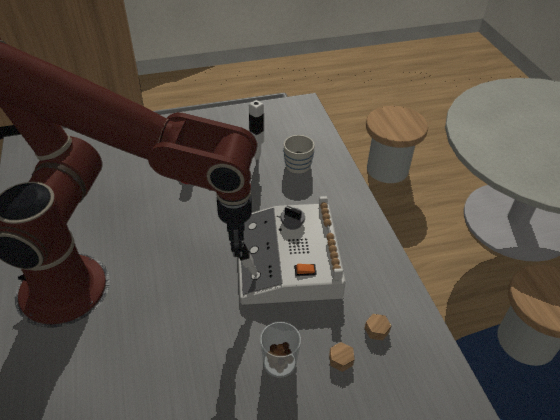

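```bash
python3 -m crank '[[[-1,0.05,0.14,0,0],[-1,0,0,0,0],[-1,0,0,0,0]]]'
python3 - <<'E'
from h import *
brief(); F=[]
n=np.array([-.3352,.0591,.9403]); spot=np.array([.4792,-.1148,.0437])
import pickle; G={}
for k in range(4):
  for m in("scene","side","wrist"): 
    G[m]=g=grab_frame(m); F.append(state()["contact_force"]); p=proj(g,spot+.02*n).astype(int); save(g,m+"18.png",(p[0]-40,p[1]-40,p[0]+40,p[1]+40),8)
pickle.dump(G,open("f18.pkl","wb"))
print(np.mean(F,0)@n,np.mean(F,0),np.std(F,0)); brief()
E
```

```text
time: 17.27
tool_pos: [0.4374, -0.1086, 0.1412]
tool_rot: [-0.704, 0.704, -0.062, 0.062]
contact_force: [-0.0, -0.7, 1.4]
gripper_width: 0.272
t 17.27 pos [ 0.4374 -0.1086  0.1412] F [-0.  -0.7  1.4] M [-0.23 -0.21  0.01] w 0.272 zaxis yaw 79.9 j [-0.41 -0.31  2.1  -0.    1.36 -1.8 ]
1.9537570215132574 [ 0.62337587 -0.48326559  2.33039839] [0.47872015 0.58508134 0.39162352]
t 17.88 pos [ 0.4373 -0.1086  0.1411] F [ 0.2 -0.2  2.5] M [-0.2  -0.24 -0.06] w 0.274 zaxis yaw 79.9 j [-0.41 -0.31  2.1   0.    1.36 -1.8 ]
```

View pics/scene18.png

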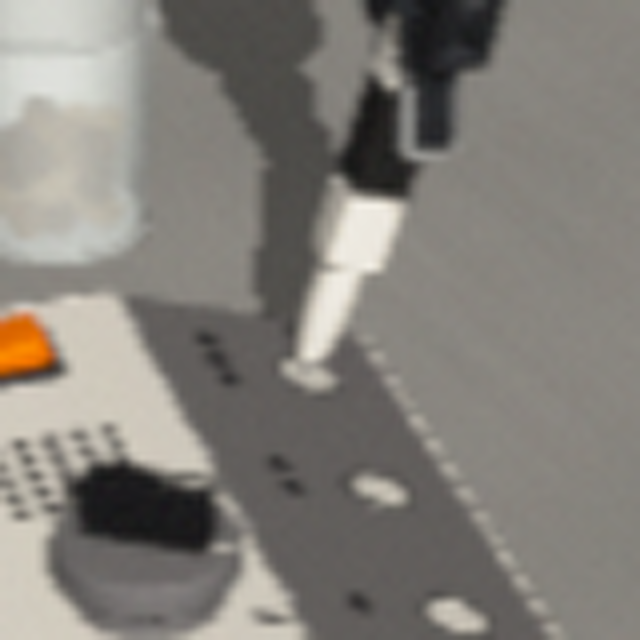

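View pics/side18.png

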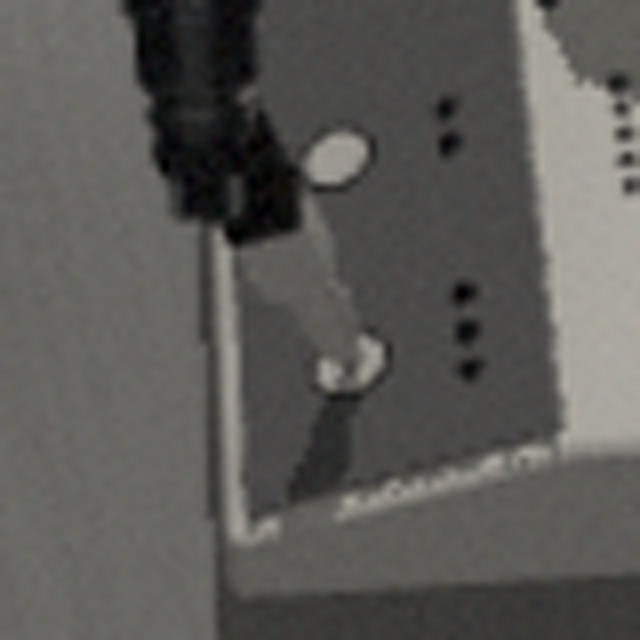

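```bash
python3 -c "
from h import *
print(job_done()); brief()"
```

```text
the job is handed in; nothing more can be done
None
the job is handed in; nothing more can be done
```

I handed the job in at about 17.9 s of the 54 s. The selector was on wand reading and the wand was held on the three-dot spot. No verdict was reported.

- **Selector:** I gripped the bar, pushed it to its stop (about 10 N), turned it about 69° clockwise and let it rise. The picture taken after release shows the pointer on the black-bar mark with the knob up.
- **Wand:** I took the middle-sized wand from the white stand. The tool only points down, so I tilted the wand in the grip by levering its nose against the stand's rim. The tilt came out at about 19–20° from most measurements, against 19.9° for the panel; a rougher check on the wand's nose gave 24°.
- **Final checks:**
  - **Position:** With the tip 50 mm off the panel, it measured under 1 mm sideways from the spot's line. The last pictures show it inside the three-dot ring.
  - **Force:** The mean force along the panel's normal was about 2.0 N, with single readings varying by about 0.5 N. By the spring figures the tip is about 3.5–4.5 mm in. I worked that depth out from force and travel rather than seeing it.
  - **Rocker and bystanders:** I never moved near the rocker, and it looked unchanged. The tub, pot and blocks looked untouched in the side view.

No check failed. Apart from the tilt reading, the only disagreement was the knob centre, which differed by 2–3 mm between views. I used the average, and the grip held through the turn.

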